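# Gather the mounts in the tote's pouring corner and hold them there

## Robot

A 6-joint arm with a two-finger parallel gripper is mounted at the origin on a cart in front of the work surface, level with it; the furniture and walls round the work are solid. World frame = base frame: x ahead of the robot, y to its left, z up, the work surface at z = 0. Lengths are in m, angles in rad, forces in N, time in s.
With the tool pointing down it reaches from about 0.35 to 0.95 m from the base axis. Payload 17.4 kg.
Tool frame: the origin (TCP) lies between the finger pads; the fingertips stand 14 mm ahead of it and the grasp point (between the pads) lies 5 mm behind it; z points along the fingers, y is the line along which they close (so a half turn about z gives the same grasp; the last joint's range is limited). The gripper opens to 93 mm and grips with 3 to 60 N. Pads are 15 mm wide; open, the fingers measure 128 mm over their backs; the gripper's body (75 mm by 188 mm) begins 65 mm behind the grasp point.
Start: joints at [-1.283, 0.116, 1.442, -0, 1.584, -0.038], TCP at [0.216, -0.64, 0.233] pointing down, gripper open.
Joint ranges: [-2.83, 2.83], [-0.83, 2.19], [0.07, 2.5], [-1.14, 4.28], [0.01, 3], [-2.97, 2.97]. Speed limits (rad/s): [1.89, 1.89, 2.22, 3.14, 3.14, 3.14].

## Interface

Orientations are given as a rotation vector (axis times angle).
In Python, from cell import * gives the robot as it stands.
- The arm moves only by the tool servo_tool, never from a script. Its argument "deltas" is a list that holds one entry, the list of rows, each a list of 7 numbers: the turn, a rotation vector about the tool's x, y, z as a fraction of full scale, then the shift along the tool's x, y, z as a fraction of full scale, then the finger opening in mm, from 0 to 93. In form: [[[wx, wy, wz, x, y, z, jaw], ...]]. A call has 1 to 10 rows; each row is the pose to reach, as a shift and turn from the pose commanded when the call began, along the tool's axes at that moment; what a row does not reach only later rows make up. Full scale, the value 1, is 0.12 m for a shift and 0.5 rad for a turn. A row lasts 1/12 s, in which the tool goes at most 41.7 mm and 7.16 degrees, less where a joint would pass 70% of its speed; a pose out of reach is approached as far as the arm can. A call with a number of a shift or a turn outside -1 to 1 is refused whole. A call with a gripper value outside its range is refused whole. The fingers move at their own pace and stop on an object; "squeeze" is the grip in N (left out, the last holds). Time passes only in rows, so rows that repeat a pose let the fingers close. It gives the time, the measured TCP pose, the force, the opening and the grip force at its end, in the units of the state.
- read_state(): the state, without advancing time (a new reading comes with each control period).
- capture(name): name is "side" or "top"; returns the picture (400x640x3 uint8, red, green, blue); there is no depth.
- calibration(name): a dict with "mtx" (3x3 intrinsics, pixels), "rvec" (rotation vector, rad) and "tvec" (3), from world to camera coordinates, as OpenCV has them. Camera axes: x right, y down, z forward; pixel columns grow to the right and rows downward; lengths in m; the calibration is good to about 2 mm. A picture is of the moment at which its call begins. calibration takes no time and is no camera call.
- sign_off(): hands the job in; it is judged then, once.
Trained networks look in the newest picture that a camera, given by its name, has taken for a name from the list of things; names that differ only in an ending like _2 or _b are one class to them, and where a whole thing is asked for, a point or a joint stands for the part that bears it (a point fixed in the world has none). Each returns a list of dicts, best first, with "conf" (0 to 1); they miss things now and then, are a little off and sometimes report something else, mostly with a low value. They report only what shows in the picture. A call takes as long as a camera call. They do not tell look-alikes from the thing itself.
- boxes_of(thing, camera): "point" ([column, row] as shares, 0 to 1, of the picture: columns of its width, rows of its height, amid what is visible of it).
- spot_point(thing, camera): "point" ([column, row] as shares, 0 to 1, of the picture: columns of its width, rows of its height: a listed point, or the origin of a listed thing).
The state is a dict: "time_s": time; "joint_positions": joint angles; "joint_vel": joint speeds; "joint_torque": joint torques, N m; "tcp_pos": TCP position; "eef_rot": TCP orientation; "wrist_force": force on the tool from outside, world axes, zero at the start; "ft_torque": the same for the moment, N m; "width": finger opening in m; "grasp_force": force on a finger pad.
Only numpy, scipy, OpenCV 4.12 (cv2) and the standard library are available. Lean on these libraries where they do the work, as an engineer would, in place of code of your own. Each camera call takes 0.05 s, during which the arm holds its last target. There are 200 camera calls.

## Task

Get the tote ready for tipping out its polished specimen mounts: move the divider from its parking slot at the end of the tote into the empty slot between the mounts and the steel gauge block, pushed right down, so that the steel cannot slide into the mounts. Then take the tote by its handle and tilt it towards the cut-off pouring corner until all three mounts have slid together in that corner, never letting the gauge block touch a mount. Finish while still holding the tote by its handle, steady and tilted with that corner lowest (the low corner may stay on the bench); do not put it down, and leave the things round it where they are.

Things in the scene. Friction and masses are not known exactly. Their poses are not given: they have to be found in the camera images.
- tote: White open plastic tote, 140 x 215 x 55 mm outside (132 x 207 inside), walls and floor 4 mm, 0.22 kg, loose. Origin: centre of its underside; x points away from the handle side, y away from the end with the pouring corner, z up. It stands flat, handle towards the robot, pouring corner far right, turned at most 0.25 rad. Slippery inside: things start to slide at 10 to 14 degrees.
- tote_slot (a point): Middle of the empty slot on the tote's inner floor, 4 mm above its underside, at tote y = 20 mm; axes as the tote's; the slot runs along x across the tote. It is formed by two ribs on each long wall: 7 mm wide, ribs 6 mm deep and 45 mm high with rounded tops. The parking slot at y = 94 mm is the same.
- tote_grip (a point): Centre of the tote's handle, a horizontal bar sticking out from the middle of the long -x wall: 14 mm thick (tote y), 24 mm high, 50 mm long, its top 2 mm below the rim. This point is at x -102, y 0, z 41 mm in the tote's frame, 32 mm out from the wall; axes as the tote's. Pinch it from above across its thickness.
- tote_corner (a point): Inside foot of the cut-off pouring corner: x 55, y -92.5, z 4 mm in the tote's frame. The corner at +x -y (far right from the robot) is cut off at 45 degrees (22 mm legs) with a lower wall (30 mm) and an outward lip. With this corner lowest, a slope of about 30 degrees carries the mounts down to it along the walls too.
- divider: Aluminium divider plate, 128 mm wide (its x), 4 mm thick (its y), 49 mm high, foot rounded and 120 mm wide; above it a neck and a grey grip tab, 44 wide x 10 thick x 34 high, its top 86 mm above the foot; 0.07 kg. Origin: middle of its foot; z up. It stands in the parking slot, foot on the tote's floor, axes as the tote's; lifts straight out; play 1.5 mm per face, 2 mm per end.
- divider_tab (a point): Grip point on the divider's tab, 72 mm above the foot; pinch across the 10 mm thickness (divider y). With the tips 19 mm lower than this point they still clear the tote's rim.
- mount_1: Specimen mount, a puck of 30 mm diameter and 15 mm height lying in the tote; origin: middle of its underside.
- mount_2: Specimen mount, a puck of 30 mm diameter and 17 mm height lying in the tote; origin: middle of its underside.
- mount_3: Specimen mount, a puck of 30 mm diameter and 14 mm height lying in the tote; origin: middle of its underside. The three mounts lie scattered on the -y side of the empty slot.
- gauge_block: Plain ground steel gauge block, 16 x 35 x 24 mm, 0.11 kg, lying in the tote between the parking slot and the empty slot; origin: middle of its underside.
- hardness_block: Bystander: steel disc, 60 mm diameter, 16 mm high, on the bench left of the tote; origin: middle of its underside.
- loupe: Bystander: folding loupe, 35 x 26 x 14 mm, on the bench left of the tote; origin: middle of its underside.
- objective_can_1: Bystander: black upright screw-lid can, 36 mm diameter, 62 mm high, right of the tote; origin: middle of its underside.
- eyepiece_1: Bystander: upright microscope eyepiece, 35 mm diameter, 45 mm high, right of the tote; origin: middle of its underside.
Mind the look-alikes: they are no part of the job. What is shaped like the gauge_block but green or pink is not meant.

How it is judged:
On the way, in this order (a step that is already met when the one before it is completed fails the run):
1. the divider stands fully home in the slot between mounts and gauge block while the tote is still flat on the bench (x of divider in the frame of tote_slot between -0.005 and 0.005 m and y of divider in the frame of tote_slot between -0.004 and 0.004 m and z of divider in the frame of tote_slot between -0.003 and 0.004 m and angle between the z axis of divider and the z axis of tote, either way round below 0.12 rad and angle between the y axis of divider and the y axis of tote, either way round below 0.12 rad and angle between tote's own z axis and vertical below 0.06 rad), for 0.2 s.
2. the tote is held by its handle and tilted by more than 15 degrees (angle between tote's own z axis and vertical above 0.26 rad and contact force between the fingers and tote above 3 N), for 0.2 s.
At the end, for the whole second after the job is handed in: Held by the handle (fingers on it, handle over 80 mm up), still, tilted 15 to 50 degrees with the pouring corner lowest (over 7 degrees each way); all mounts at rest on the tote floor within 85 mm of that corner; divider home in the slot within 4 mm; gauge block on its own side (all of step 2 and x of divider in the frame of tote_slot between -0.005 and 0.005 m and y of divider in the frame of tote_slot between -0.004 and 0.004 m and z of divider in the frame of tote_slot between -0.003 and 0.004 m and angle between the z axis of divider and the z axis of tote, either way round below 0.12 rad and angle between the y axis of divider and the y axis of tote, either way round below 0.12 rad and angle between tote's own z axis and vertical below 0.87 rad and angle between tote's own x axis and vertical above 1.69 rad and angle between tote's own y axis and vertical below 1.45 rad and distance between each of mount_1, mount_2, mount_3 and tote_corner below 0.085 m and z of mount_1 in the frame of tote between -0.002 and 0.012 m and z of mount_2 in the frame of tote between -0.002 and 0.012 m and z of mount_3 in the frame of tote between -0.002 and 0.012 m and linear speed of each of mount_1, mount_2, mount_3 below 0.02 m/s and y of gauge_block in the frame of tote_slot above 0.006 m and z of gauge_block in the frame of tote below 0.03 m and distance between the grasp point and tote_grip below 0.05 m and height (world z) of tote_grip above 0.08 m and linear speed of tote below 0.03 m/s); the arm keeps its last pose, push and grip.
It fails at once if the gauge block touches a mount (contact force between gauge_block and mount_1 above 0.05 N or contact force between gauge_block and mount_2 above 0.05 N or contact force between gauge_block and mount_3 above 0.05 N).
It fails at once if a bystander is moved by more than 25 mm (distance of any of hardness_block, loupe, objective_can_1, eyepiece_1 from where it was at the start of the episode above 0.025 m).
It also fails if it takes over 58 s, if anything falls off the work surface, if the arm or the gripper's body presses on something with over 40 N, if the wrist force passes 120 N, or if a joint passes its speed limit or range.

## Working session

There is one attempt and no reset: what is moved stays moved. The work goes in short steps, Python scripts to look and compute and a tool call to move; the robot and the scene stay as the last step left them, time stands still between calls to the robot, and variables do not carry over. Pictures are saved under pics/ and viewed, at most 11 in all, crops included, and the job is handed in when it is done.

Besides the shell and the picture viewer there is one more tool, called as a command line: name --argument value ..., lists and objects as JSON in quotes. servo_tool: Moves the arm, as the interface text tells. Shift numbers are shares of 0.12 m and turn numbers shares of 0.5 rad, none past 1 either way. Its arguments: {"type":"object","properties":{"deltas":{"type":"array","items":{"type":"array","items":{"type":"array","items":{"type":"number"}}}},"squeeze":{"type":"number"}},"required":["deltas"]}

```bash
mkdir -p pics; ls; python3 - <<'E'
from cell import *
import cv2,numpy as np
for c in ("top","side"):
    im=capture(c); cv2.imwrite(f"pics/{c}0.png",im[:,:,::-1])
    k=calibration(c); R=cv2.Rodrigues(np.array(k["rvec"]))[0]
    print(c,np.round(k["mtx"],0).tolist(),(-R.T@np.array(k["tvec"]).ravel()).round(3),R.round(2).tolist())
    for t in ("tote_slot","tote_grip","tote_corner","divider_tab","divider","tote","mount_1","gauge_block","objective_can_1","eyepiece_1","hardness_block","loupe"):
        print(t,[(np.round(np.array(d["point"])*[640,400],1).tolist(),round(d["conf"],2)) for d in spot_point(t,c)[:4]])
s=read_state();print(s["time_s"],s["tcp_pos"],s["eef_rot"],s["width"])
E
```

```text
pics
top [[502.0, 0.0, 313.0], [0.0, 502.0, 199.0], [0.0, 0.0, 1.0]] [ 0.444 -0.141  1.465] [[0.01, -1.0, -0.01], [-1.0, -0.01, -0.05], [0.05, 0.01, -1.0]]
tote_slot [([334.6, 180.5], 0.85)]
tote_grip [([335.8, 219.7], 0.66)]
tote_corner [([378.2, 173.3], 0.59)]
divider_tab [([420.1, 202.0], 0.72), ([310.2, 181.1], 0.65), ([339.3, 182.1], 0.29)]
divider [([307.7, 179.9], 0.69)]
tote [([338.1, 185.5], 0.77)]
mount_1 [([358.0, 204.7], 0.62), ([338.6, 201.8], 0.55), ([340.9, 181.6], 0.4)]
gauge_block [([316.0, 193.2], 0.6), ([334.7, 245.2], 0.52), ([292.5, 232.2], 0.5)]
objective_can_1 [([417.3, 203.4], 0.6)]
eyepiece_1 [([422.6, 165.3], 0.6)]
hardness_block [([221.1, 213.3], 0.57)]
loupe [([214.2, 238.3], 0.66)]
side [[421.0, 0.0, 317.0], [0.0, 421.0, 199.0], [0.0, 0.0, 1.0]] [ 0.44  -0.993  0.645] [[1.0, -0.08, -0.02], [-0.06, -0.54, -0.84], [0.06, 0.84, -0.54]]
tote_slot [([348.4, 237.2], 0.56)]
tote_grip [([304.5, 231.9], 0.55)]
tote_corner [([375.5, 270.4], 0.69), ([326.3, 244.7], 0.45), ([280.7, 173.4], 0.34)]
divider_tab [([346.5, 193.3], 0.95)]
divider [([347.3, 218.4], 0.88)]
tote [([345.3, 240.9], 0.76)]
mount_1 [([346.2, 243.4], 0.61), ([326.3, 243.9], 0.57), ([330.1, 259.6], 0.52), ([335.6, 229.3], 0.18)]
gauge_block [([272.6, 246.9], 0.57), ([333.2, 226.4], 0.45), ([286.5, 209.7], 0.45)]
objective_can_1 [([336.0, 316.2], 0.81)]
eyepiece_1 [([387.8, 321.7], 0.85), ([329.6, 258.3], 0.35)]
hardness_block [([302.0, 176.5], 0.62)]
loupe [([281.5, 173.3], 0.44)]
1.3 [ 0.21602628 -0.63949801  0.23262613] [-3.09995219e+00 -5.09440030e-01 -2.45423570e-05] 0.09280202857447784
```

```bash
cat > h.py <<'E'
from cell import *
import cv2,numpy as np
from scipy.optimize import least_squares
from scipy.spatial.transform import Rotation as Ro
K={c:calibration(c) for c in ("top","side")}
def proj(P,c):
    k=K[c]; return cv2.projectPoints(np.atleast_2d(np.array(P,float)),np.array(k["rvec"],float),np.array(k["tvec"],float),np.array(k["mtx"],float),None)[0][:,0]
def onz(px,c,z):
    k=K[c];R=cv2.Rodrigues(np.array(k["rvec"],float))[0];t=np.array(k["tvec"],float).ravel()
    o=-R.T@t;d=R.T@np.linalg.inv(k["mtx"])@np.array([px[0],px[1],1.]);return o+d*(z-o[2])/d[2]
def T(p,P):
    c,s=np.cos(p[2]),np.sin(p[2]);P=np.atleast_2d(np.array(P,float));return np.c_[p[0]+c*P[:,0]-s*P[:,1],p[1]+s*P[:,0]+c*P[:,1],P[:,2]]
def pick(t,c,near,f=spot_point,rad=15):
    L=[np.array(d["point"])*[640,400] for d in f(t,c)]
    L=[l for l in L if np.linalg.norm(l-near)<rad]
    return L[0] if L else None
E
python3 - <<'E'
from h import *
L={"tote_slot":[0,.02,.004],"tote_grip":[-.102,0,.041],"tote_corner":[.055,-.0925,.004],"divider_tab":[0,.094,.076],"divider":[0,.094,.004],"tote":[0,0,0]}
O={"top":{"tote_slot":(334.6,180.5),"tote_grip":(335.8,219.7),"tote_corner":(378.2,173.3),"divider_tab":(310.2,181.1),"divider":(307.7,179.9),"tote":(338.1,185.5)},
"side":{"tote_slot":(348.4,237.2),"tote_grip":(304.5,231.9),"tote_corner":(375.5,270.4),"divider_tab":(346.5,193.3),"divider":(347.3,218.4),"tote":(345.3,240.9)}}
def res(p): return np.concatenate([(proj(T(p,L[n]),c)[0]-O[c][n]) for c in O for n in O[c]])
r=least_squares(res,[.5,-.2,0],loss="soft_l1");print(r.x,res(r.x).reshape(-1,2).round(1).tolist())
for n,px,z in [("m",(358,204.7),.02),("m",(338.6,201.8),.02),("m",(340.9,181.6),.02),("g",(316,193.2),.02),("can",(417.3,203.4),.0),("eye",(422.6,165.3),.0),("loupe",(214.2,238.3),.01),("?",(292.5,232.2),.01),("?",(334.7,245.2),.01)]:
    w=onz(px,"top",z); print(n,w.round(3), T([0,0,-r.x[2]],w-[*r.x[:2],0])[0].round(3))
a=cv2.imread("pics/top0.png")[120:280,190:470];b=cv2.imread("pics/side0.png")[140:340,220:440]
a=cv2.resize(a,None,fx=2.8,fy=2.8,interpolation=2);b=cv2.resize(b,None,fx=2.8,fy=2.8,interpolation=2)
cv2.imwrite("pics/a.png",a);cv2.imwrite("pics/b.png",b)
E
```

```text
[ 0.56670884 -0.20974702 -0.13205762] [[-0.8, 3.6], [0.5, -0.2], [-3.6, -2.4], [-1.9, -2.9], [1.0, 0.7], [2.4, -0.3], [-1.2, 0.2], [-0.0, -2.2], [-2.7, -1.1], [0.9, 2.9], [-0.4, 1.2], [2.0, 3.0]]
m [ 0.509 -0.259  0.02 ] [-0.051 -0.057  0.02 ]
m [ 0.517 -0.204  0.02 ] [-0.05 -0.    0.02]
m [ 0.575 -0.21   0.02 ] [0.009 0.001 0.02 ]
g [ 0.541 -0.138  0.02 ] [-0.035  0.068  0.02 ]
can [ 0.515 -0.434  0.   ] [-0.022 -0.229  0.   ]
eye [ 0.627 -0.45   0.   ] [ 0.091 -0.23   0.   ]
loupe [0.409 0.155 0.01 ] [-0.204  0.341  0.01 ]
? [ 0.428 -0.071  0.01 ] [-0.155  0.119  0.01 ]
? [ 0.392 -0.193  0.01 ] [-0.175 -0.007  0.01 ]
```

View pics/a.png

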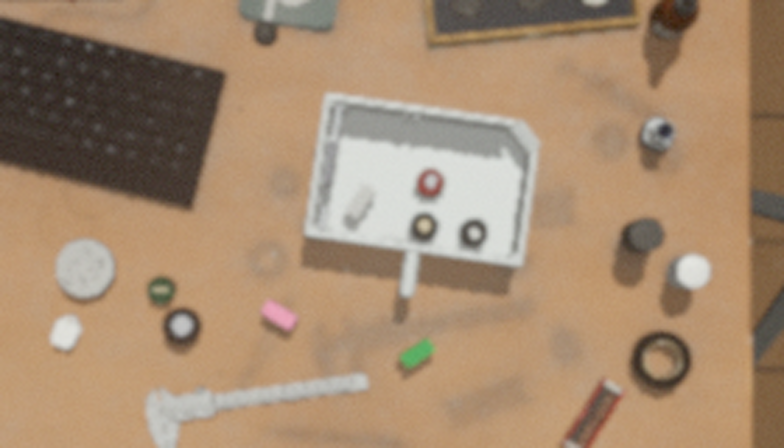

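View pics/b.png

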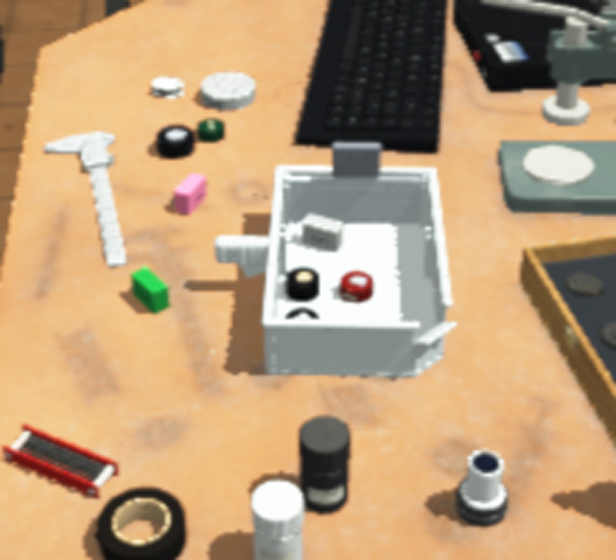

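```bash
cat > fit.py <<'E'
from h import *
from scipy.ndimage import map_coordinates
# rim outer edges at z=.055 (silhouette edges in each camera)
E={"top":[((-.07,.1),(-.07,.03)),((-.07,-.03),(-.07,-.1)),((-.06,.1075),(.06,.1075)),((-.06,-.1075),(.04,-.1075)),((.07,-.07),(.07,.1))],
   "side":[((-.07,.1),(-.07,.03)),((.07,-.06),(.07,.1)),((-.06,.1075),(-.03,.1075)),((.03,.1075),(.06,.1075))]}
def edge(img,p,a,b,c,n=25,w=6):
    # subpixel max gradient in blue channel along outward normal, from inside to outside
    out=[]
    for t in np.linspace(0,1,n):
        q=np.array(a)*(1-t)+np.array(b)*t; nr=np.array([np.sign(q[0])*(abs(a[0]-b[0])<1e-6),np.sign(q[1])*(abs(a[1]-b[1])<1e-6)])
        P0,P1=proj(T(p,[[*q,.055],[*(q+nr*.01),.055]]),c); u=(P1-P0)/np.linalg.norm(P1-P0)
        s=np.arange(-w,w+.01,.25); X=P0+s[:,None]*u
        v=map_coordinates(img,[X[:,1],X[:,0]],order=1); g=-np.gradient(v)
        i=g.argmax(); 
        if g[i]>4: 
            m=slice(max(0,i-5),i+6); gg=np.clip(g[m],0,None); out.append((q,u,P0+u*(s[m]*gg).sum()/gg.sum()))
    return out
def fit(ims,p,it=4,verbose=1):
    for k in range(it):
        w=[7,5,3,3][k]; D=[(c,e) for c in ims for (a,b) in E[c] for e in edge(ims[c],p,a,b,c,w=w)]
        def res(x): return np.array([(proj(T(x,[*q,.055]),c)[0]-m)@u for c,(q,u,m) in D])
        r=least_squares(res,p,loss="soft_l1",f_scale=.5); p=r.x
    if verbose: print(p.round(4),len(D),np.abs(res(p)).mean().round(2))
    return p
if __name__=="__main__":
    ims={c:cv2.GaussianBlur(cv2.imread(f"pics/{c}0.png")[:,:,0].astype(float),(0,0),.8) for c in ("top","side")}
    p0=[.5667,-.2097,-.132]
    for c in ("top","side"): fit({c:ims[c]},p0)
    p=fit(ims,p0)
    print(T(p,[0,.094,.076]),T(p,[-.102,0,.041]))
    print("tab px side",proj(T(p,[[0,.094,.09],[-.022,.094,.09],[.022,.094,.09]]),"side").tolist())
    a=cv2.imread("pics/top0.png"); 
    b=cv2.imread("pics/side0.png"); S=4
    o=[]
    for im,c,(r0,r1,c0,c1) in ((a,"top",(140,235,285,390)),(b,"side",(180,285,285,390))):
        im=cv2.resize(im[r0:r1,c0:c1],None,fx=S,fy=S,interpolation=2)
        R=proj(T(p,[[-.07,.1075,.055],[.07,.1075,.055],[.07,-.1075,.055],[-.07,-.1075,.055]]),c)
        H=proj(T(p,[[-.07,0,.053],[-.127,0,.053],[-.022,.094,.09],[.022,.094,.09]]),c)
        f=lambda Q:((Q-[c0-.5,r0-.5])*S+.5).astype(np.int32)
        cv2.polylines(im,[f(R)],True,(0,0,255),1);cv2.polylines(im,[f(H[:2])],0,(255,0,0),1);cv2.polylines(im,[f(H[2:])],0,(0,255,0),1); o.append(cv2.resize(im,(395,395)))
    cv2.imwrite("pics/fit.png",np.hstack(o))
E
python3 fit.py
```

```text
[ 0.5638 -0.2074 -0.1383] 125 1.19
[ 0.5679 -0.1991 -0.0775] 99 0.94
[ 0.5647 -0.2036 -0.1276] 225 1.06
[[ 0.57664403 -0.11033756  0.076     ]] [[ 0.46350851 -0.19058937  0.041     ]]
tab px side [[346.1924233127981, 190.23603434432454], [337.3555000610009, 190.1808445994927], [355.04673558553, 190.29133268980854]]
```

View pics/fit.png

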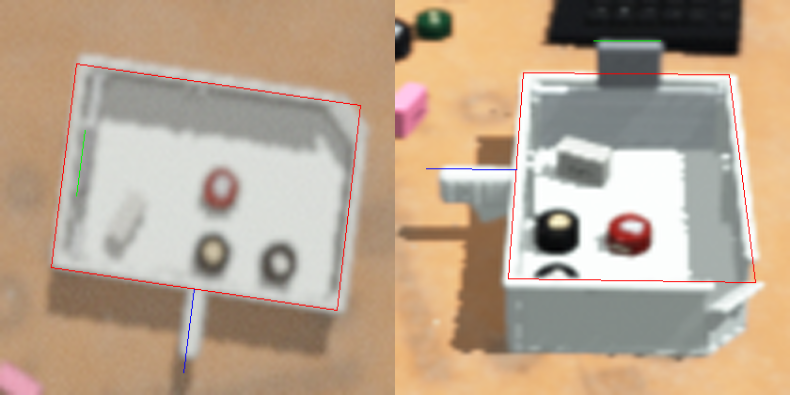

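The pictures show the tote with the grey divider tab at its left end (side pixel 347,192). Three mounts lie on the right (top pixels 341,182, 339,202 and 358,205), and the steel block is at about 316,193. The green and pink blocks outside the tote are decoys. The mask fit is good to a few mm, so I'll use the pose (0.5655, -0.2055, yaw -0.128) and move above the tab.

servo_tool --deltas '[[[0, 0, 0, 0.85, -0.64, 0, 60], [0, 0, 0, 0.85, -0.64, 0, 60], [0, 0, 0, 0.85, -0.64, 0, 60], [0, 0, 0, 0.85, -0.64, 0, 60]]]'

```text
time_s: 1.63
tcp_pos: [0.2909, -0.5301, 0.2333]
eef_rot: [-3.099, -0.514, -0.002]
wrist_force: [0.3, -0.0, -0.5]
width: 0.0707
grasp_force: 0.0
```

servo_tool --deltas '[[[0, 0, 0, 0.85, -0.64, 0, 60], [0, 0, 0, 0.85, -0.64, 0, 60], [0, 0, 0, 0.85, -0.64, 0, 60], [0, 0, 0, 0.85, -0.64, 0, 60]]]'

```text
time_s: 1.97
tcp_pos: [0.3628, -0.4247, 0.2332]
eef_rot: [-3.099, -0.515, -0.002]
wrist_force: [-0.7, -0.2, 0.5]
width: 0.0598
grasp_force: 0.0
```

servo_tool --deltas '[[[0, 0, 0, 0.85, -0.64, 0, 60], [0, 0, 0, 0.85, -0.64, 0, 60], [0, 0, 0, 0.85, -0.64, 0, 60], [0, 0, 0, 0.85, -0.64, 0, 60]]]'

```text
time_s: 2.3
tcp_pos: [0.4348, -0.3192, 0.233]
eef_rot: [-3.099, -0.515, -0.002]
wrist_force: [-0.8, -0.1, 0.6]
width: 0.0602
grasp_force: 0.0
```

servo_tool --deltas '[[[0, 0, 0, 0.85, -0.64, 0, 60], [0, 0, 0, 0.85, -0.64, 0, 60], [0, 0, 0, 0.85, -0.64, 0, 60], [0, 0, 0, 0.85, -0.64, 0, 60]]]'

```text
time_s: 2.63
tcp_pos: [0.5067, -0.2138, 0.2327]
eef_rot: [-3.098, -0.515, -0.001]
wrist_force: [-0.5, -0.4, -0.2]
width: 0.0598
grasp_force: 0.0
```

servo_tool --deltas '[[[0, 0, 0.908, 0.85, -0.64, 0, 60], [0, 0, 0.908, 0.85, -0.64, 0, 60], [0, 0, 0.908, 0.85, -0.64, 0, 60], [0, 0, 0.908, 0.85, -0.64, 0, 60], [0, 0, 0.908, 0.85, -0.64, 0, 60], [0, 0, 0.908, 0.85, -0.64, 0, 60]]]'

```text
time_s: 3.13
tcp_pos: [0.5764, -0.1127, 0.2324]
eef_rot: [3.135, -0.196, -0.001]
wrist_force: [-0.7, -0.8, 0.2]
width: 0.06
grasp_force: 0.0
```

servo_tool --deltas '[[[0, 0, 0, 0, 0, 0.67, 60], [0, 0, 0, 0, 0, 0.67, 60], [0, 0, 0, 0, 0, 0.67, 60], [0, 0, 0, 0, 0, 0.67, 60]]]'

```text
time_s: 3.47
tcp_pos: [0.5751, -0.1136, 0.1516]
eef_rot: [-3.135, 0.2, 0.005]
wrist_force: [0.7, 0.3, 0.4]
width: 0.0602
grasp_force: 0.0
```

```bash
python3 - <<'E'
from h import *
s=read_state();print(s["tcp_pos"],s["eef_rot"],s["wrist_force"])
im=capture("side");cv2.imwrite("pics/s1.png",cv2.resize(im[140:290,250:420,::-1],None,fx=3.5,fy=3.5,interpolation=2))
print(proj([s["tcp_pos"],s["tcp_pos"]-np.array([0,0,.08])],"side"))
E
```

```text
[ 0.57514032 -0.11356277  0.15158563] [-3.13486724  0.20001621  0.0047682 ] [0.65091214 0.3417545  0.38969701]
[[346.23147497 169.23701952]
 [345.64668876 197.17905444]]
```

View pics/s1.png

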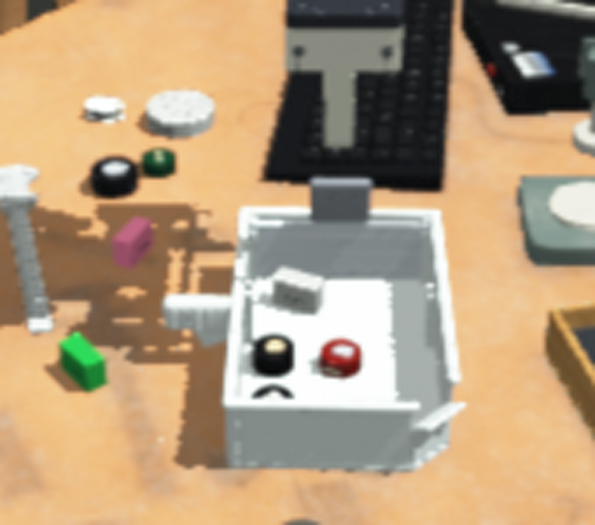

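The finger (column about 340 in the crop) is in line with the tab (about 341). I'll go down and close gently.

servo_tool --deltas '[[[0, 0, 0, 0, 0, 0.4, 60], [0, 0, 0, 0, 0, 0.66, 60], [0, 0, 0, 0, 0, 0.66, 60], [0, 0, 0, 0, 0, 0.66, 60], [0, 0, 0, 0, 0, 0.66, 60]]]'

```text
time_s: 3.93
tcp_pos: [0.5777, -0.1131, 0.0768]
eef_rot: [3.134, -0.201, 0.006]
wrist_force: [0.2, -0.4, 0.6]
width: 0.0597
grasp_force: 0.0
```

servo_tool --deltas '[[[0, 0, 0, 0, 0, 0, 35], [0, 0, 0, 0, 0, 0, 25], [0, 0, 0, 0, 0, 0, 20], [0, 0, 0, 0, 0, 0, 15], [0, 0, 0, 0, 0, 0, 5], [0, 0, 0, 0, 0, 0, 5], [0, 0, 0, 0, 0, 0, 5], [0, 0, 0, 0, 0, 0, 5]]]' --squeeze 25

```text
time_s: 4.6
tcp_pos: [0.5763, -0.1124, 0.073]
eef_rot: [-3.135, 0.201, 0.0]
wrist_force: [-0.2, -0.0, 0.0]
width: 0.0112
grasp_force: 0.0
```

```bash
python3 - <<'E'
from fit import *
s=read_state();print(s["tcp_pos"],s["eef_rot"],s["wrist_force"],s["ft_torque"],s["width"],s["grasp_force"])
q=Ro.from_rotvec(s["eef_rot"]).as_matrix();print(q.round(4))
ims={c:capture(c) for c in ("top","side")}
for c in ims: cv2.imwrite(f"pics/{c}2.png",ims[c][:,:,::-1])
o=[cv2.resize(ims[c][a:b,d:e,::-1],(395,395),interpolation=2) for c,(a,b,d,e) in {"top":(140,235,285,390),"side":(180,285,285,390)}.items()]
cv2.imwrite("pics/c2.png",np.hstack(o))
E
```

```text
[ 0.57625902 -0.11244901  0.07297855] [-3.13510144e+00  2.01238820e-01  3.01819045e-04] [-0.18537204 -0.01059738  0.00770294] [ 0.04663885 -0.04053288  0.00781757] 0.011213503359003854 0.00028632772227865644
[[ 9.918e-01 -1.279e-01 -2.000e-04]
 [-1.279e-01 -9.918e-01  1.000e-04]
 [-2.000e-04 -0.000e+00 -1.000e+00]]
```

View pics/c2.png

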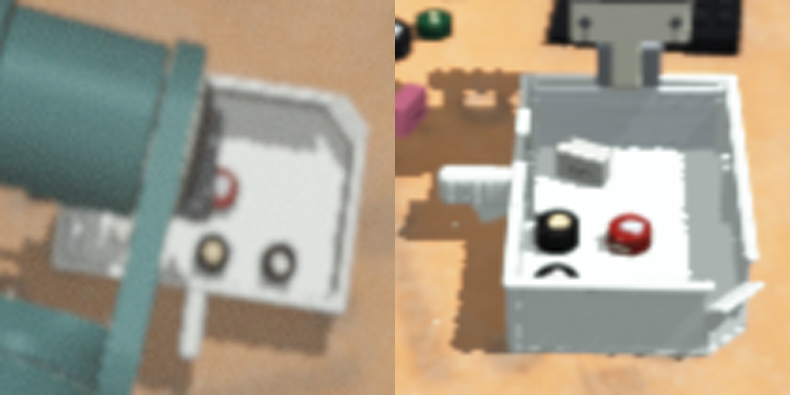

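The fingers are round the tab at 11.2 mm. I'll finish the squeeze, then lift straight up 60 mm.

servo_tool --deltas '[[[0, 0, 0, 0, 0, 0, 0], [0, 0, 0, 0, 0, 0, 0], [0, 0, 0, 0, 0, 0, 0], [0, 0, 0, 0, 0, 0, 0]]]' --squeeze 45

```text
time_s: 5.03
tcp_pos: [0.5763, -0.1124, 0.073]
eef_rot: [-3.135, 0.201, 0.0]
wrist_force: [0.1, 0.4, -0.4]
width: 0.0098
grasp_force: 45.0
```

servo_tool --deltas '[[[0, 0, 0, 0, 0, -0.05, 0], [0, 0, 0, 0, 0, -0.12, 0], [0, 0, 0, 0, 0, -0.2, 0], [0, 0, 0, 0, 0, -0.3, 0], [0, 0, 0, 0, 0, -0.4, 0], [0, 0, 0, 0, 0, -0.5, 0], [0, 0, 0, 0, 0, -0.52, 0], [0, 0, 0, 0, 0, -0.52, 0], [0, 0, 0, 0, 0, -0.52, 0]]]'

```text
time_s: 5.78
tcp_pos: [0.5762, -0.1125, 0.1354]
eef_rot: [3.135, -0.201, 0.0]
wrist_force: [-0.7, 0.5, -1.6]
width: 0.0097
grasp_force: 45.0
```

```bash
python3 - <<'E'
from fit import *
s=read_state();print(s["time_s"],s["tcp_pos"],s["eef_rot"],s["wrist_force"],s["ft_torque"],s["width"],s["grasp_force"])
ims={c:capture(c) for c in ("top","side")}
for c in ims: cv2.imwrite(f"pics/{c}3.png",ims[c][:,:,::-1])
o=[cv2.resize(ims[c][a:b,d:e,::-1],(395,395),interpolation=2) for c,(a,b,d,e) in {"top":(140,235,285,390),"side":(160,285,285,390)}.items()]
cv2.imwrite("pics/c3.png",np.hstack(o))
for t in ("divider","divider_tab","tote_slot","tote","tote_grip","tote_corner"):
  for c in ims: print(t,c,[(np.round(np.array(d["point"])*[640,400],1).tolist(),round(d["conf"],2)) for d in spot_point(t,c)[:2]])
E
```

```text
5.7833 [ 0.57623015 -0.11246335  0.13535042] [ 3.13510317e+00 -2.01201374e-01  1.96989624e-05] [-0.67998103  0.47175453 -1.58764129] [-0.00861997  0.03574366 -0.04618651] 0.009685849673914788 44.99837815761566
divider top []
divider side [([345.2, 197.8], 0.65)]
divider_tab top []
divider_tab side [([348.1, 176.0], 0.59)]
tote_slot top [([332.9, 183.3], 0.74)]
tote_slot side [([345.5, 236.3], 0.58)]
tote top [([341.9, 185.4], 0.69), ([315.2, 191.1], 0.27)]
tote side [([346.2, 240.9], 0.84), ([372.4, 269.8], 0.61)]
tote_grip top [([338.3, 222.3], 0.62)]
tote_grip side [([303.5, 229.4], 0.61)]
tote_corner top [([375.5, 174.3], 0.68), ([335.6, 221.2], 0.63)]
tote_corner side [([374.7, 268.4], 0.69)]
```

View pics/c3.png

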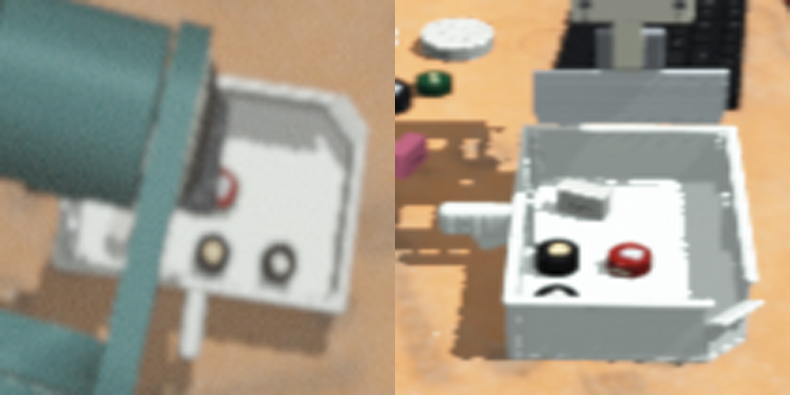

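The divider is lifted clear and the tote has not moved. Next: shift 74 mm along tote -y and begin lowering.

servo_tool --deltas '[[[0, 0, 0, 0, 0.1, 0, 0], [0, 0, 0, 0, 0.25, 0, 0], [0, 0, 0, 0, 0.4, 0, 0], [0, 0, 0, 0, 0.55, 0, 0], [0, 0, 0, 0, 0.617, 0, 0], [0, 0, 0, 0, 0.617, 0, 0], [0, 0, 0, 0, 0.617, 0, 0], [0, 0, 0, 0, 0.617, 0.06, 0], [0, 0, 0, 0, 0.617, 0.1, 0], [0, 0, 0, 0, 0.617, 0.1, 0]]]'

```text
time_s: 7.32
tcp_pos: [0.5664, -0.185, 0.1218]
eef_rot: [-3.135, 0.2, 0.003]
wrist_force: [0.4, -1.1, -0.9]
width: 0.0098
grasp_force: 45.0
```

```bash
python3 - <<'E'
from fit import *
s=read_state();print(s["time_s"],s["tcp_pos"],s["eef_rot"],s["wrist_force"],s["ft_torque"])
ims={c:capture(c) for c in ("top","side")}
for c in ims: cv2.imwrite(f"pics/{c}4.png",ims[c][:,:,::-1])
o=[cv2.resize(ims[c][a:b,d:e,::-1],(395,395),interpolation=2) for c,(a,b,d,e) in {"top":(140,235,285,390),"side":(180,285,285,390)}.items()]
cv2.imwrite("pics/c4.png",np.hstack(o))
E
```

```text
7.3167 [ 0.56641491 -0.18502298  0.12178203] [-3.13458054e+00  1.99881264e-01  2.86158493e-03] [ 0.382486   -1.05652614 -0.91237616] [ 0.09525716  0.03935051 -0.00448993]
```

View pics/c4.png

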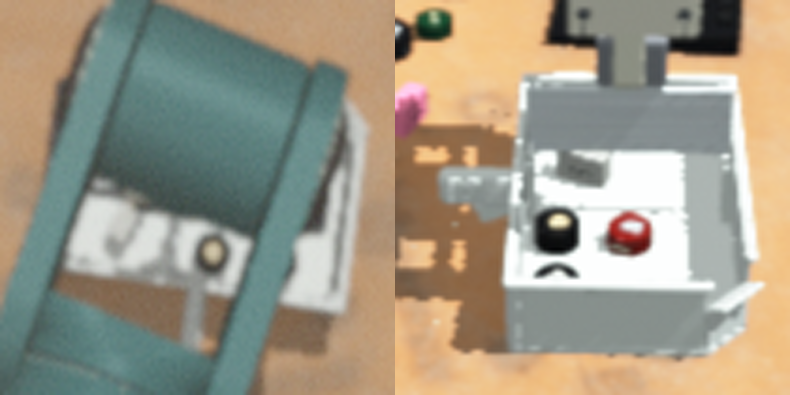

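servo_tool --deltas '[[[0, 0, 0, 0, 0, 0.03, 0], [0, 0, 0, 0, 0, 0.06, 0], [0, 0, 0, 0, 0, 0.09, 0], [0, 0, 0, 0, 0, 0.12, 0], [0, 0, 0, 0, 0, 0.15, 0], [0, 0, 0, 0, 0, 0.15, 0]]]'

```text
time_s: 7.92
tcp_pos: [0.5665, -0.1858, 0.1044]
eef_rot: [-3.135, 0.201, 0.002]
wrist_force: [0.2, 0.2, -1.0]
width: 0.0099
grasp_force: 45.0
```

servo_tool --deltas '[[[0, 0, 0, 0, 0, 0.04, 0], [0, 0, 0, 0, 0, 0.09, 0], [0, 0, 0, 0, 0, 0.14, 0], [0, 0, 0, 0, 0, 0.19, 0], [0, 0, 0, 0, 0, 0.23, 0], [0, 0, 0, 0, 0, 0.25, 0], [0, 0, 0, 0, 0, 0.26, 0], [0, 0, 0, 0, 0, 0.265, 0], [0, 0, 0, 0, 0, 0.265, 0]]]'

```text
time_s: 8.67
tcp_pos: [0.5669, -0.1859, 0.0737]
eef_rot: [3.135, -0.201, 0.0]
wrist_force: [0.9, 0.1, -1.0]
width: 0.0099
grasp_force: 45.0
```

```bash
python3 - <<'E'
from fit import *
s=read_state();print(s["time_s"],s["tcp_pos"],s["eef_rot"],s["wrist_force"],s["ft_torque"])
im=capture("side");cv2.imwrite("pics/side5.png",im[:,:,::-1])
cv2.imwrite("pics/c5.png",cv2.resize(im[180:285,285:390,::-1],(590,590),interpolation=2))
E
```

```text
8.6667 [ 0.56691609 -0.18594055  0.07372438] [ 3.13511206e+00 -2.01265801e-01  2.61756815e-04] [ 0.88657258  0.13897184 -1.03230282] [ 0.00621971 -0.01649403 -0.00279863]
```

View pics/c5.png

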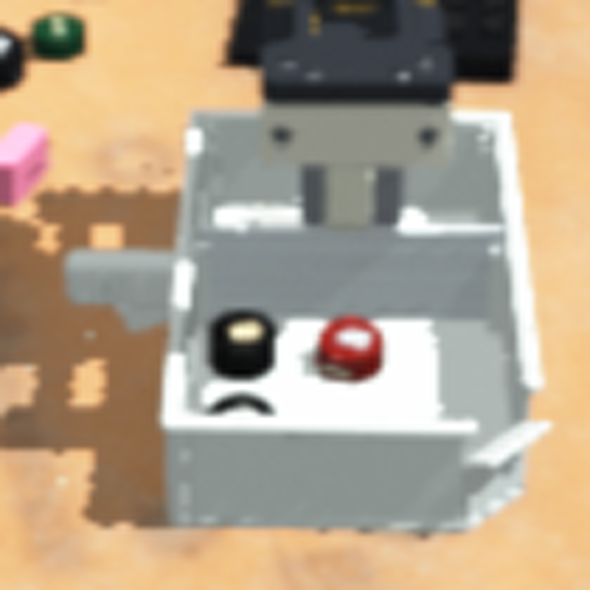

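The divider sits across the tote behind the red mount with its top level near the rim. I'll press the last millimetre, release and rise.

servo_tool --deltas '[[[0, 0, 0, 0, 0, 0.01, 0], [0, 0, 0, 0, 0, 0.018, 0], [0, 0, 0, 0, 0, 0.025, 0], [0, 0, 0, 0, 0, 0.025, 0]]]'

```text
time_s: 9.05
tcp_pos: [0.5674, -0.1861, 0.0728]
eef_rot: [3.135, -0.201, 0.003]
wrist_force: [-7.1, 1.9, 18.0]
width: 0.0097
grasp_force: 45.0
```

servo_tool --deltas '[[[0, 0, 0, 0, 0, 0, 20], [0, 0, 0, 0, 0, 0, 40], [0, 0, 0, 0, 0, 0, 40], [0, 0, 0, 0, 0, 0, 40], [0, 0, 0, 0, 0, 0, 40]]]'

```text
time_s: 9.47
tcp_pos: [0.5668, -0.1859, 0.0704]
eef_rot: [-3.135, 0.201, 0.0]
wrist_force: [0.3, 0.8, 0.1]
width: 0.0371
grasp_force: 0.0
```

servo_tool --deltas '[[[0, 0, 0, 0, 0, -0.2, 40], [0, 0, 0, 0, 0, -0.5, 40], [0, 0, 0, 0, 0, -0.8, 40], [0, 0, 0, 0, 0, -0.8, 40]]]'

```text
time_s: 9.8
tcp_pos: [0.5688, -0.1866, 0.1741]
eef_rot: [3.133, -0.201, 0.013]
wrist_force: [-0.5, 0.3, 1.1]
width: 0.0402
grasp_force: 0.0
```

servo_tool --deltas '[[[0, 0, 0, -0.9, 0.2, 0, 50], [0, 0, 0, -0.9, 0.2, 0, 50], [0, 0, 0, -0.9, 0.2, 0, 50], [0, 0, 0, -0.9, 0.2, 0, 50], [0, 0, 0, -0.9, 0.2, 0, 50], [0, 0, 0, -0.9, 0.2, 0, 50]]]'

```text
time_s: 10.3
tcp_pos: [0.4571, -0.196, 0.1668]
eef_rot: [3.135, -0.202, 0.001]
wrist_force: [1.0, 0.7, -0.7]
width: 0.0499
grasp_force: 0.0
```

```bash
python3 - <<'E'
from fit import *
s=read_state();print(s["time_s"],s["tcp_pos"],s["eef_rot"],s["wrist_force"],s["ft_torque"])
ims={c:capture(c) for c in ("top","side")}
for c in ims: cv2.imwrite(f"pics/{c}6.png",ims[c][:,:,::-1])
o=[cv2.resize(ims[c][a:b,d:e,::-1],(395,395),interpolation=2) for c,(a,b,d,e) in {"top":(140,235,285,390),"side":(180,285,285,390)}.items()]
cv2.imwrite("pics/c6.png",np.hstack(o))
p=[.5655,-.2055,-.128]
L={"tote_slot":[0,.02,.004],"tote_grip":[-.102,0,.041],"tote_corner":[.055,-.0925,.004],"divider_tab":[0,.02,.076],"divider":[0,.02,.004],"tote":[0,0,0]}
for t in L:
  for c in ims: print(t,c,proj(T(p,L[t]),c)[0].round(1),[(np.round(np.array(d["point"])*[640,400],1).tolist(),round(d["conf"],2)) for d in spot_point(t,c)[:2]])
E
```

```text
10.3 [ 0.45708727 -0.19599691  0.166837  ] [ 3.13494003e+00 -2.01674093e-01  1.23800120e-03] [ 0.95711523  0.68452684 -0.70477324] [0.07991941 0.01061193 0.03749807]
tote_slot top [332.3 184.6] [([333.1, 184.7], 0.67)]
tote_slot side [346.4 236.3] [([348.1, 237.2], 0.68), ([336.2, 228.8], 0.41)]
tote_grip top [334.9 220. ] []
tote_grip side [303.9 228.8] [([304.4, 229.3], 0.62)]
tote_corner top [373.  171.1] [([378.2, 172.7], 0.67)]
tote_corner side [372. 268.] [([372.7, 268.8], 0.74)]
divider_tab top [333.1 182.4] [([336.2, 184.0], 0.65), ([376.4, 172.7], 0.59)]
divider_tab side [347.  212.2] [([348.3, 210.3], 0.88)]
divider top [332.3 184.6] [([333.0, 185.5], 0.61)]
divider side [346.4 236.3] [([345.6, 235.9], 0.57)]
tote top [339.1 185.6] [([340.1, 185.8], 0.71)]
tote side [346.5 242.8] [([344.2, 241.8], 0.94)]
```

View pics/c6.png

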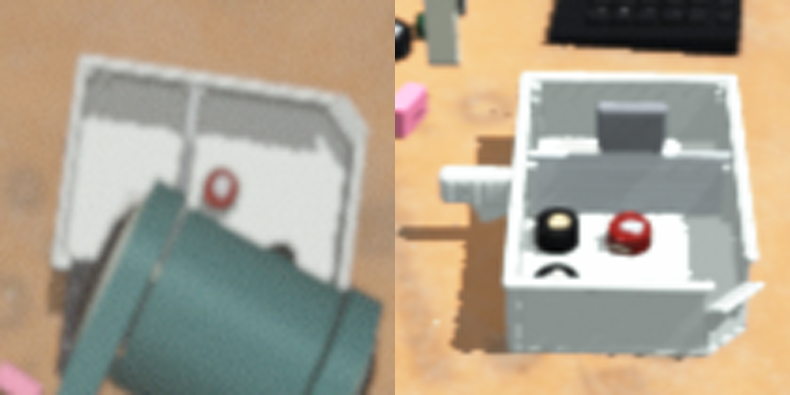

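The divider stands home across the slot (side tab at about 348,210, as predicted), the tote is unmoved and the mounts are untouched. Next is the handle.

servo_tool --deltas '[[[0, 0, 0, 0.056, -0.035, 0.3, 50], [0, 0, 0, 0.056, -0.035, 0.5, 50], [0, 0, 0, 0.056, -0.035, 0.5, 50], [0, 0, 0, 0.056, -0.035, 0.5, 50]]]'

```text
time_s: 11.33
tcp_pos: [0.4634, -0.1924, 0.1063]
eef_rot: [-3.134, 0.201, 0.003]
wrist_force: [0.6, 0.5, 0.3]
width: 0.0497
grasp_force: 0.0
```

servo_tool --deltas '[[[0, 0, 0, 0, 0, 0.2, 50], [0, 0, 0, 0, 0, 0.4, 50], [0, 0, 0, 0, 0, 0.58, 50], [0, 0, 0, 0, 0, 0.58, 50], [0, 0, 0, 0, 0, 0.58, 50]]]'

```text
time_s: 11.75
tcp_pos: [0.4642, -0.1928, 0.0384]
eef_rot: [3.135, -0.201, 0.0]
wrist_force: [0.2, 0.3, 0.8]
width: 0.05
grasp_force: 0.0
```

servo_tool --deltas '[[[0, 0, 0, 0, 0, 0, 35], [0, 0, 0, 0, 0, 0, 25], [0, 0, 0, 0, 0, 0, 20], [0, 0, 0, 0, 0, 0, 15], [0, 0, 0, 0, 0, 0, 10], [0, 0, 0, 0, 0, 0, 5], [0, 0, 0, 0, 0, 0, 5], [0, 0, 0, 0, 0, 0, 0], [0, 0, 0, 0, 0, 0, 0]]]' --squeeze 25

```text
time_s: 12.5
tcp_pos: [0.464, -0.1927, 0.0373]
eef_rot: [3.135, -0.201, 0.0]
wrist_force: [-1.6, -0.0, 5.3]
width: 0.0137
grasp_force: 25.0
```

servo_tool --deltas '[[[0, 0, 0, 0, 0, 0, 0], [0, 0, 0, 0, 0, 0, 0], [0, 0, 0, 0, 0, 0, 0], [0, 0, 0, 0, 0, 0, 0]]]' --squeeze 60

```text
time_s: 12.83
tcp_pos: [0.464, -0.1927, 0.0374]
eef_rot: [3.135, -0.201, 0.0]
wrist_force: [-2.5, -0.1, 6.0]
width: 0.0136
grasp_force: 60.0
```

```bash
python3 - <<'E'
from h import *
s=read_state(); R=Ro.from_rotvec(s["eef_rot"]); t=np.array(s["tcp_pos"])
psi=-.128; Rt=Ro.from_euler("z",psi); o=np.array([t[0],t[1],0])-Rt.apply([-.102,0,0])
piv=o+Rt.apply([.059,-.0965,0]); ax=Rt.apply([1,1,0])/2**.5
for th in (7.5,15,30):
    q=Ro.from_rotvec(ax*np.radians(th)); t2=piv+q.apply(t-piv); R2=q*R
    print(th,t2.round(3),((R.inv()*R2).as_rotvec()/.5).round(3),(R.inv().apply(t2-t)/.12).round(3),R2.apply([0,0,1]).round(2))
print(s["joint_positions"])
E
```

```text
7.5 [ 0.468 -0.198  0.061] [ 0.185 -0.185  0.   ] [ 0.038  0.038 -0.195] [-0.08  0.1  -0.99]
15 [ 0.474 -0.205  0.083] [ 0.37 -0.37  0.  ] [ 0.094  0.094 -0.382] [-0.16  0.2  -0.97]
30 [ 0.49  -0.227  0.123] [ 0.74  -0.741  0.   ] [ 0.254  0.254 -0.717] [-0.31  0.4  -0.87]
[-4.44375301e-01 -1.39841279e-01  2.02122581e+00 -1.09965303e-04
  1.25984441e+00  1.25473044e+00]
```

servo_tool --deltas '[[[0.02, -0.02, 0, 0.004, 0.004, -0.03, 0], [0.042, -0.042, 0, 0.008, 0.008, -0.06, 0], [0.065, -0.065, 0, 0.013, 0.013, -0.085, 0], [0.09, -0.09, 0, 0.018, 0.018, -0.11, 0], [0.115, -0.115, 0, 0.023, 0.023, -0.135, 0], [0.14, -0.14, 0, 0.028, 0.028, -0.16, 0], [0.165, -0.165, 0, 0.033, 0.033, -0.185, 0], [0.185, -0.185, 0, 0.038, 0.038, -0.207, 0], [0.185, -0.185, 0, 0.038, 0.038, -0.207, 0]]]'

```text
time_s: 13.58
tcp_pos: [0.4682, -0.1981, 0.0623]
eef_rot: [-3.033, 0.195, 0.132]
wrist_force: [0.1, -0.4, -3.8]
width: 0.0136
grasp_force: 60.0
```

servo_tool --deltas '[[[0.02, -0.02, 0, 0.004, 0.004, -0.021, 0], [0.042, -0.042, 0, 0.008, 0.008, -0.044, 0], [0.065, -0.065, 0, 0.013, 0.013, -0.068, 0], [0.09, -0.09, 0, 0.018, 0.018, -0.095, 0], [0.115, -0.115, 0, 0.023, 0.023, -0.121, 0], [0.14, -0.14, 0, 0.028, 0.028, -0.148, 0], [0.165, -0.165, 0, 0.033, 0.033, -0.174, 0], [0.185, -0.185, 0, 0.038, 0.038, -0.195, 0], [0.185, -0.185, 0, 0.038, 0.038, -0.195, 0]]]'

```text
time_s: 14.33
tcp_pos: [0.4739, -0.2056, 0.0846]
eef_rot: [-2.927, 0.188, 0.256]
wrist_force: [0.9, -0.8, -4.9]
width: 0.0134
grasp_force: 60.0
```

```bash
python3 - <<'E'
from fit import *
s=read_state();print(s["time_s"],s["tcp_pos"],s["eef_rot"],s["wrist_force"],s["ft_torque"],s["width"],s["grasp_force"])
ims={c:capture(c) for c in ("top","side")}
o=[cv2.resize(ims[c][a:b,d:e,::-1],(395,395),interpolation=2) for c,(a,b,d,e) in {"top":(140,235,285,390),"side":(165,285,275,395)}.items()]
cv2.imwrite("pics/c7.png",np.hstack(o))
E
```

```text
14.3333 [ 0.47394399 -0.20561287  0.08459996] [-2.92736029  0.18836821  0.25563558] [ 0.88684388 -0.82093461 -4.93973053] [-0.30529353  0.17348728 -0.02812059] 0.013410420289669473 59.98539626598358
```

View pics/c7.png

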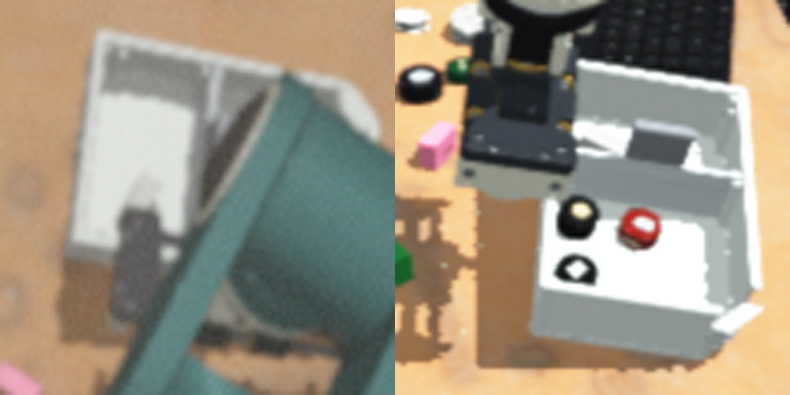

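The tote tilts about its corner, the grip holds and the divider stays seated. The mounts have barely moved so far, so I'll continue to 30°.

servo_tool --deltas '[[[0.02, -0.02, 0, 0.004, 0.004, -0.021, 0], [0.042, -0.042, 0, 0.008, 0.008, -0.044, 0], [0.065, -0.065, 0, 0.013, 0.013, -0.068, 0], [0.09, -0.09, 0, 0.018, 0.018, -0.095, 0], [0.115, -0.115, 0, 0.023, 0.023, -0.121, 0], [0.14, -0.14, 0, 0.028, 0.028, -0.148, 0], [0.165, -0.165, 0, 0.033, 0.033, -0.174, 0], [0.185, -0.185, 0, 0.038, 0.038, -0.195, 0], [0.185, -0.185, 0, 0.038, 0.038, -0.195, 0]]]'

```text
time_s: 15.18
tcp_pos: [0.4814, -0.2153, 0.1054]
eef_rot: [-2.817, 0.181, 0.372]
wrist_force: [0.3, -0.0, -4.8]
width: 0.0137
grasp_force: 60.0
```

servo_tool --deltas '[[[0.02, -0.02, 0, 0.004, 0.004, -0.021, 0], [0.042, -0.042, 0, 0.008, 0.008, -0.044, 0], [0.065, -0.065, 0, 0.013, 0.013, -0.068, 0], [0.09, -0.09, 0, 0.018, 0.018, -0.095, 0], [0.115, -0.115, 0, 0.023, 0.023, -0.121, 0], [0.14, -0.14, 0, 0.028, 0.028, -0.148, 0], [0.165, -0.165, 0, 0.033, 0.033, -0.174, 0], [0.185, -0.185, 0, 0.038, 0.038, -0.195, 0], [0.185, -0.185, 0, 0.038, 0.038, -0.195, 0], [0.185, -0.185, 0, 0.038, 0.038, -0.195, 0]]]'

```text
time_s: 16.02
tcp_pos: [0.4903, -0.2269, 0.1242]
eef_rot: [-2.703, 0.174, 0.479]
wrist_force: [-0.4, 0.7, -4.2]
width: 0.0134
grasp_force: 60.0
```

servo_tool --deltas '[[[0, 0, 0, 0, 0, 0, 0], [0, 0, 0, 0, 0, 0, 0], [0, 0, 0, 0, 0, 0, 0], [0, 0, 0, 0, 0, 0, 0], [0, 0, 0, 0, 0, 0, 0], [0, 0, 0, 0, 0, 0, 0]]]'

```text
time_s: 16.52
tcp_pos: [0.4902, -0.2266, 0.1244]
eef_rot: [-2.703, 0.173, 0.479]
wrist_force: [-0.7, 0.1, -4.5]
width: 0.0137
grasp_force: 60.0
```

```bash
python3 - <<'E'
from fit import *
s=read_state();print(s["time_s"],s["tcp_pos"],s["eef_rot"],s["wrist_force"],s["ft_torque"],s["width"],s["grasp_force"])
ims={c:capture(c) for c in ("top","side")}
o=[cv2.resize(ims[c][a:b,d:e,::-1],(395,395),interpolation=2) for c,(a,b,d,e) in {"top":(130,225,295,400),"side":(165,285,275,395)}.items()]
cv2.imwrite("pics/c8.png",np.hstack(o))
# tote pose assuming rigid grip: TCP in tote frame (-.102,0,.0374), tool axes (x,-y,-z)
Rt=Ro.from_rotvec(s["eef_rot"])*Ro.from_rotvec([np.pi,0,0]); o=np.array(s["tcp_pos"])-Rt.apply([-.102,0,.0374])
print(Rt.as_matrix()[2].round(3)); W=lambda P:o+Rt.apply(np.array(P))
for n,P in dict(cornerfoot=[.059,-.0965,0],tote_corner=[.055,-.0925,.004],tote_grip=[-.102,0,.041],divider_tab=[0,.02,.076],mount_1=[.04,-.06,.004],gauge_block=[.05,.05,.004]).items():
  print(n,W(P).round(3),proj(W(P),"side")[0].round(1),[] if n=="cornerfoot" else [(np.round(np.array(d["point"])*[640,400],1).tolist(),round(d["conf"],2)) for d in spot_point(n,"side")[:4]])
for P in ([.05,-.03,.004],[.05,-.06,.004],[.02,-.08,.004],[-.05,-.09,.004]): print(P,proj(W(P),"side")[0].round(1))
E
```

```text
16.5167 [ 0.49015291 -0.22664793  0.12436754] [-2.70312655  0.17340723  0.47884545] [-0.72897856  0.07368603 -4.4558314 ] [-0.49330777  0.0187174   0.06217847] 0.013683988025987396 59.99480366706848
[-0.353  0.353  0.866]
cornerfoot [ 0.611 -0.309  0.001] [373.7 270.3] []
tote_corner [ 0.609 -0.307  0.007] [372.8 267.6] [([373.9, 271.7], 0.62)]
tote_grip [ 0.491 -0.228  0.127] [315.6 206.2] [([314.5, 205.3], 0.77)]
divider_tab [ 0.601 -0.229  0.129] [365.1 202.8] [([368.8, 202.8], 0.62)]
mount_1 [ 0.601 -0.276  0.024] [367.1 253. ] [([369.9, 260.6], 0.58), ([357.5, 258.4], 0.46), ([347.7, 259.0], 0.4)]
gauge_block [ 0.631 -0.176  0.059] [372.3 213.9] [([287.6, 212.2], 0.47), ([274.7, 248.0], 0.47)]
[0.05, -0.03, 0.004] [371.5 242.6]
[0.05, -0.06, 0.004] [371.1 254.1]
[0.02, -0.08, 0.004] [358.5 258.8]
[-0.05, -0.09, 0.004] [328.5 255.2]
```

View pics/c8.png

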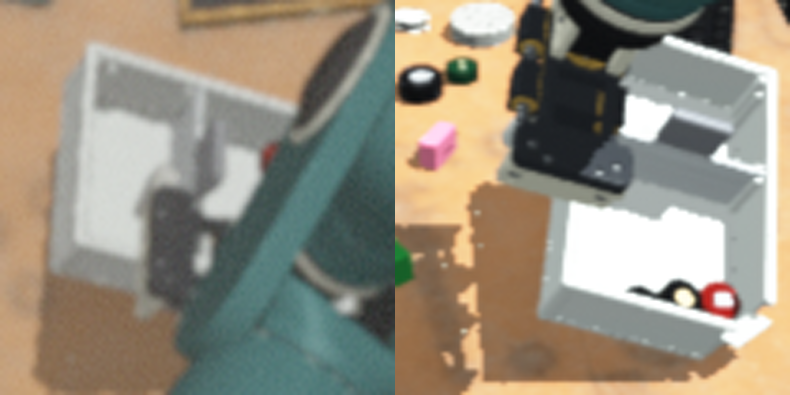

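Now all three mounts lie in a row along the low wall by the pouring corner: red at the corner (side about 370,259), then cream (357,258) and black (348,259). I'll check rest and distances on the tote floor.

```bash
python3 - <<'E'
from h import *
s=read_state()
Rt=Ro.from_rotvec(s["eef_rot"])*Ro.from_rotvec([np.pi,0,0]); o=np.array(s["tcp_pos"])-Rt.apply([-.102,0,.0374])
a=None
for i in range(4):
    im=capture("side").astype(float)
    if a is not None: print("diff",np.abs(im-a)[240:285,330:390].mean().round(2),np.abs(im-a)[150:200,560:630].mean().round(2))
    a=im
k=K["side"];R=cv2.Rodrigues(np.array(k["rvec"]))[0];c=-R.T@np.array(k["tvec"]).ravel()
co=Rt.inv().apply(c-o)
# visible tops of pucks (z~.019 in tote): pixel centres from crop: 
for f in (boxes_of,spot_point):
  for d in f("mount_1","side")[:4]:
    px=np.array(d["point"])*[640,400]; v=Rt.inv().apply(R.T@np.linalg.inv(k["mtx"])@[*px,1])
    h=.019 if f is boxes_of else .004
    P=co+v*(h-co[2])/v[2]; P[2]=.004; print(f.__name__,px.round(1),round(d["conf"],2),P.round(3),np.linalg.norm(P-[.055,-.0925,.004]).round(3))
E
```

```text
diff 0.3 0.43
diff 0.28 0.43
diff 0.29 0.42
call [374.2 257.2] 0.51 [ 0.051 -0.075  0.004] 0.018
call [361.4 256. ] 0.44 [ 0.02  -0.08   0.004] 0.037
call [358.7 258.1] 0.67 [ 0.02  -0.078  0.004] 0.037
call [370.2 258.7] 0.58 [ 0.048 -0.072  0.004] 0.022
call [349.1 261.5] 0.42 [-0.002 -0.092  0.004] 0.057
```

```bash
python3 -c "
from cell import *
print(sign_off())"
```

```text
the job is handed in; nothing more can be done
None
```

The job is handed in (no verdict came back): the divider is pushed home in the empty slot and the tote is held by its handle, steady at about 30° with the pouring corner lowest. All three mounts are at rest within roughly 65 mm of that corner. The gauge block was hidden behind the gripper in the last picture, so I could not check it by eye.

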